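# Charged battery onto the bench polisher

### The arm

A 6-joint arm with a two-finger parallel gripper is mounted at the origin on the work surface. World frame = base frame: x ahead of the robot, y to its left, z up, the work surface at z = 0. Lengths are in m, angles in rad, forces in N, time in s.
With the tool pointing down it reaches from about 0.35 to 0.975 m from the base axis. Payload 4.9 kg.
Tool frame: the origin (TCP) lies midway between the tips of the shut fingers; the grasp point (between the pads) lies tcp_to_grasp behind it (tcp_to_grasp is the distance from the TCP to the grasp point, in m); z points along the fingers, y is the line along which they close (so a half turn about z gives the same grasp; the last joint's range is limited). The gripper opens to 85 mm and grips with 20 to 120 N. Pads are 22 mm wide; open, the fingers measure 114 mm over their backs; the gripper's body (76 mm by 85 mm) begins 54 mm behind the grasp point. The pads swing forward as they close: fully open they stand 13 mm farther back than shut.
Start: joints at [1.081, 0.053, 1.613, -0, 1.476, -0.119], TCP at [0.226, 0.583, 0.231] pointing down, gripper open.
Joint ranges: [-3.01, 3.01], [-1.01, 2.22], [0.06, 2.58], [-1.02, 4.17], [0.09, 2.62], [-3.14, 3.14]. Speed limits (rad/s): [2.57, 2.57, 3.14, 3.14, 3.14, 3.14].

### API

Orientations are given as a unit quaternion [w, x, y, z].
In Python, from rig import sense, capture, get_calibration, sign_off, tcp_to_grasp gives the robot as it stands.
- The arm moves only by the tool arm_command, never from a script. Its argument "moves" is a list of rows, each an object of numbers: "x", "y", "z": the shift along the tool's x, y, z in mm; "yaw": the turn about the tool's z in degrees. In form: [{"x": .., "y": .., "z": .., "yaw": ..}, ...]. A call has 1 to 12 rows; each row is the pose to reach, as a shift and turn from the pose commanded when the call began, along the tool's axes at that moment; what a row does not reach only later rows make up. A row lasts 1/8 s, in which the tool goes at most 62.5 mm and 10.7 degrees, less where a joint would pass 70% of its speed; a pose out of reach is approached as far as the arm can. A call with a gripper value outside its range is refused whole. "gripper" is the finger opening in mm, from 0 to 85.4, set as the call begins (left out, the last holds). The fingers move at their own pace and stop on an object; the grip force is fixed at half the most. Time passes only in rows, so rows that repeat a pose let the fingers close. It gives the time, the measured TCP pose, the force, the opening and the grip force at its end, in the units of the state.
- sense(): the state, without advancing time (a new reading comes with each control period).
- capture(name): name is "side" or "top" or "wrist"; returns the picture (480x640x3 uint8, blue, green, red); there is no depth.
- get_calibration(name): a dict with "fx", "fy", "cx", "cy" (pixels), "world_from_camera" (4x4, takes a point from camera to world coordinates); the wrist camera has in their place "tool_from_camera" (4x4, takes a point from camera to tool coordinates, whose origin is the TCP and whose axes are the flange's). Camera axes: x right, y down, z forward; pixel columns grow to the right and rows downward; lengths in m; the calibration is good to about 2 mm. A picture is of the moment at which its call begins: read the wrist's pose just before it. get_calibration takes no time and is no camera call.
- sign_off(): hands the job in; it is judged then, once.
The state is a dict: "t": time; "q": joint angles; "joint_vel": joint speeds; "tau": joint torques, N m; "tool_pos": TCP position; "eef_rot": TCP orientation; "wrist_force": force on the tool from outside, world axes, zero at the start; "wrist_torque": the same for the moment, N m; "gripper_width": finger opening in m; "grip_force": force on a finger pad.
Only numpy, scipy, OpenCV 4.12 (cv2) and the standard library are available. Lean on these libraries where they do the work, as an engineer would, in place of code of your own. Each camera call takes 0.05 s, during which the arm holds its last target. There are 200 camera calls.

### The job

The battery pack on the charger is full: press the charger's red release key so the pack springs loose, slide it out of the charger, then slide it contacts first into the battery shoe of the green bench polisher until its catch clicks home. Work gently by feel, never forcing or ramming the pack, and leave the other things on the bench where they are.

Things in the scene. Friction and masses are not known exactly. Their poses are not given: they have to be found in the camera images.
- pack: black battery pack with a yellow top, about 280 g. Body 76 mm long (x), 52 mm wide (y), from 12.5 to 50 mm above its underside; below it a neck 32 mm wide and a sliding flange 72 mm long, 44 mm wide, 6 mm high. Origin: centre of the flange's underside. x points to its contact end, which goes in first; z up. At the start it is latched in the charger.
- pack_grip (a point): centre of the pack's body, 31 mm above the pack's origin; flat vertical sides 52 mm apart to grip here
- pack_nose (a point): middle of the contact end of the pack's flange, 36 mm along x from the pack's origin, 3 mm above its underside. The last 16 mm of the flange is a nose bar; behind it the underside has a pocket, which the catch hook springs into.
- charger: low grey charger, fixed, 160 x 84 mm, with a black battery shoe on top. Origin on the bench under the middle of a latched pack, with the pack's own x and y directions; x is the way in, sliding out goes towards -x. Slide floor 28 mm above the bench. Two sprung brass pins at the far end push the pack out, with 5.5 N when fully in, 3.5 N when 12 mm out.
- charger_mouth (a point): on the charger's slide floor where its lips begin, 20 mm towards -x from its origin. From here inwards lips hold the flange down (2 mm play) between walls 11.3 mm high (1 mm play each side). Before it lies open floor to x = -80 mm; a pack can be lifted off once its origin is at x = -60 mm or less.
- charger_key (a point): middle of the top of the charger's red release key, 24 x 30 mm, 62 mm along x from the charger's origin, 40 mm above the bench; 24 mm of free space between its middle and the end of the latched pack. It goes straight down, 6 mm at most.
- charger_catch (a joint): how far the charger's catch is pressed down, in m: 0 up, 0.006 fully down. Past 0.004 the pack is free: the pins push it about 10 mm out and it then holds the hook down itself. The spring takes 2 N to start, 5 N at the bottom, and up to 2 N more while the pack leans on the hook.
- polisher: green cordless bench polisher, fixed, base 245 x 120 mm. In front on it a grey shoe plate with a battery shoe of the same sizes, floor height (28 mm), pins and catch as the charger's; motor and felt wheel behind it, 86 to 166 mm along x, 115 mm high. Origin on the bench under the middle of a latched pack, by the drawing; x is the way in.
- polisher_seat (a point): where a latched pack's origin lies on the polisher by the drawing, 28 mm above the polisher's origin. The shoe is a separate part, screwed down through slotted holes: it truly sits up to 9.5 mm off along x and up to 4 mm off along y, square but not measured (this point does not show it). Find its walls and the click by feel.
- polisher_mouth (a point): by the drawing, where the lips of the polisher's shoe begin on its slide floor, 20 mm towards -x from its origin (same offset as the seat). The walls flare over the 12 mm before the lips, to 6 mm more on each side; before that open floor to x = -80 mm. A pack set down with its origin 78 mm short of the seat clears the flares at any offset.
- polisher_catch (a joint): how far the polisher's catch is pressed down, in m: 0 up, also once it has clicked in behind the nose bar; 0.004 while the nose bar lies on it, from 21 mm short of home until the click (the slope of the hook begins 31 mm short). Pushing the pack home takes up to about 13 N; 2 mm past the click stands a rigid end wall. Its red key (62 mm along x) is not needed here.
- driver_block: bystander: beech block 78 x 130 x 45 mm with five upright watchmaker's screwdrivers, 124 mm high; origin under its centre
- movement: bystander: brass watch movement in a round aluminium holder, 58 mm across, 17 mm high; origin under its centre
- loupe: bystander: black eye loupe standing on its small end, 38 mm across, 34 mm high; origin under its centre
- hammer: bystander: small brass-headed hammer lying on the bench, 200 mm long; origin near its middle

How it is judged:
On the way, in this order (a step that is already met when the one before it is completed fails the run):
1. the charger's key is pressed and the pack has sprung at least 6 mm out of its latched place (value of joint charger_catch above 0.003 m and x of pack_nose in the frame of charger between 0 and 0.03 m), for 0.1 s.
2. the pack is clear of the charger (x of pack_nose in the frame of charger below -0.018 m and contact force between pack and charger below 0.01 N), for 0.1 s.
At the end, for the whole second after the job is handed in: the pack sits contacts first in the polisher's shoe, down on the slide floor and fully home (within 12.5 mm of the drawing's seat, which allows for the shoe's own offset), the polisher's catch has clicked: it has sprung back up to within 1.5 mm behind the nose bar; the pack is at rest (x of pack_nose in the frame of polisher between 0.0255 and 0.048 m and horizontal distance between pack and polisher_seat below 0.0125 m and z of pack in the frame of polisher_seat below 0.003 m and value of joint polisher_catch below 0.0015 m and linear speed of pack below 0.01 m/s); the robot touches nothing.
It fails at once if the pack is forced against the polisher, its rails or its end wall with more than 40 N (contact force between pack and polisher above 40 N).
It fails at once if the pack is forced against the charger, its rails or its catch with more than 40 N (contact force between pack and charger above 40 N).
It fails at once if the fingers press on the release key, the charger or the polisher with more than 30 N (contact force between the fingers and charger above 30 N or contact force between the fingers and polisher above 30 N).
It fails at once if the pack is tipped over (angle between pack's own z axis and vertical above 0.5 rad).
It fails at once if a bystander is moved by more than 15 mm (distance of any of driver_block, movement, loupe, hammer from where it was at the start of the episode above 0.015 m).
It also fails if it takes over 72 s, if anything falls off the work surface, if the arm or the gripper's body presses on something with over 40 N, if the wrist force passes 120 N, or if a joint passes its speed limit or range.

## Working session

There is one attempt and no reset: what is moved stays moved. The work goes in short steps, Python scripts to look and compute and a tool call to move; the robot and the scene stay as the last step left them, time stands still between calls to the robot, and variables do not carry over. Pictures are saved under pics/ and viewed, at most 10 in all, crops included, and the job is handed in when it is done.

Besides the shell and the picture viewer there is one more tool, called as name(argument=value, ...), one argument or row to a line, values as JSON. arm_command: Moves the arm, as the interface text tells. Its arguments: {"type":"object","properties":{"moves":{"type":"array","items":{"type":"object","properties":{"x":{"type":"number"},"y":{"type":"number"},"z":{"type":"number"},"yaw":{"type":"number"}}}},"gripper":{"type":"number"}},"required":["moves"]}

```bash
mkdir -p pics; ls; python3 - <<'E'
from rig import *
import cv2, numpy as np
s=sense(); print(s, tcp_to_grasp)
for n in ("top","side"):
    cv2.imwrite(f"pics/{n}0.png",capture(n)); print(n,get_calibration(n))
print(get_calibration("wrist"))
E
```

```text
pics
{'t': 0.0, 'q': array([ 1.08099416e+00,  5.33481723e-02,  1.61429597e+00,  1.21508143e-05,
        1.47600646e+00, -1.18950567e-01]), 'joint_vel': array([-0.00194036,  0.00010145, -0.00263273,  0.00177626,  0.00091841,
       -0.00096349]), 'tau': array([ 9.97898096e-04, -3.93667567e+01, -3.70180321e+01, -1.05773267e-04,
        6.84726663e-03, -1.61083699e-05]), 'tool_pos': array([0.2261772 , 0.58196885, 0.23006723]), 'eef_rot': array([-3.14151451e-04,  1.84365524e-01,  9.82857210e-01, -9.79864328e-04]), 'wrist_force': array([-0.01173995,  0.97639959,  0.17459385]), 'wrist_torque': array([-0.03761182,  0.01616383, -0.00948329]), 'grip_force': 0.0, 'gripper_width': 0.08529903983759615} 0.0187
top {'fx': 611.9150880530387, 'fy': 611.9150880530387, 'cx': 321.00823119869096, 'cy': 246.04840201534628, 'world_from_camera': array([[ 0.00325774, -0.99859339,  0.05292096,  0.468452  ],
       [-0.99999266, -0.0033598 , -0.00183966,  0.01404112],
       [ 0.00201487, -0.05291458, -0.99859701,  1.64007514],
       [ 0.        ,  0.        ,  0.        ,  1.        ]])}
side {'fx': 478.430036135499, 'fy': 478.430036135499, 'cx': 323.6385495548294, 'cy': 239.4641332636477, 'world_from_camera': array([[ 0.96789444, -0.15239064,  0.19989358,  0.33124398],
       [-0.25016644, -0.50671654,  0.82501825, -0.96587437],
       [-0.02443568, -0.84853724, -0.52857114,  0.67772659],
       [ 0.        ,  0.        ,  0.        ,  1.        ]])}
{'fx': 381.6789775343548, 'fy': 381.6789775343548, 'cx': 321.31568268122163, 'cy': 243.9797104482099, 'tool_from_camera': array([[-4.64881153e-04, -9.56391232e-01, -2.92088336e-01,
         7.53700278e-02],
       [ 9.99999524e-01, -6.95046592e-04,  6.84229769e-04,
         2.80205812e-05],
       [-8.57406354e-04, -2.92087879e-01,  9.56391100e-01,
        -1.42251571e-01],
       [ 0.00000000e+00,  0.00000000e+00,  0.00000000e+00,
         1.00000000e+00]])}
```

View pics/top0.png

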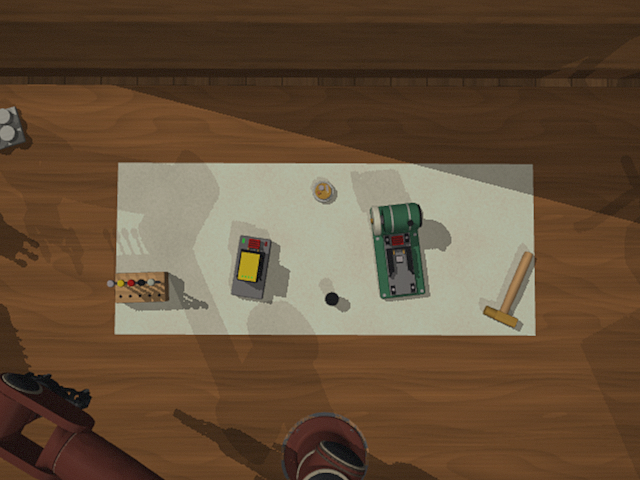

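View pics/side0.png

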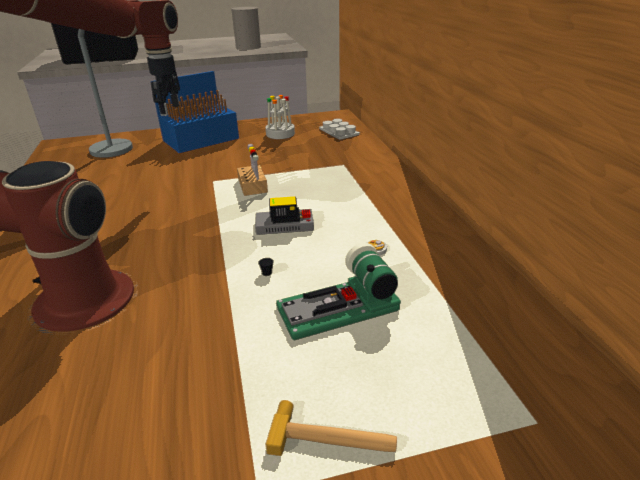

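The top view shows the charger with the yellow pack at about (250,267) and its red key at (257,244). The polisher shoe is at about (402,270) with its key at (398,240). The loupe at (331,299) lies between them, the movement is at (323,191), and the driver block is on the left.

```bash
cat > h.py <<'E'
import cv2, numpy as np
from rig import *
from scipy.spatial.transform import Rotation as R
def toolT(s):
    T=np.eye(4); w,x,y,z=s["eef_rot"]; T[:3,:3]=R.from_quat([x,y,z,w]).as_matrix(); T[:3,3]=s["tool_pos"]; return T
def cam(name,s=None):
    c=get_calibration(name)
    return c, c["world_from_camera"] if name!="wrist" else toolT(s)@c["tool_from_camera"]
def ray(px,z,c,W):
    px=np.atleast_2d(px).astype(float)
    d=np.c_[(px[:,0]-c["cx"])/c["fx"],(px[:,1]-c["cy"])/c["fy"],np.ones(len(px))]@W[:3,:3].T
    o=W[:3,3]; return (o+d*((z-o[2])/d[:,2])[:,None])
def masks(im):
    b,g,r=[im[...,i].astype(int) for i in range(3)]
    return dict(yellow=(r>120)&(g>110)&(b<70), red=(r>80)&(g<50)&(b<50), green=(g>1.25*r)&(g>1.1*b)&(g>40))
def blobs(m,amin=25):
    n,l,st,ce=cv2.connectedComponentsWithStats(m.astype(np.uint8))
    return [(np.argwhere(l==i)[:,::-1],st[i]) for i in range(1,n) if st[i,4]>=amin]
E
python3 - <<'E'
from h import *
im=cv2.imread("pics/top0.png"); c,W=cam("top")
for k,z in (("yellow",.078),("red",.04),("green",.02)):
    for p,st in blobs(masks(im)[k]):
        P=ray(p,z,c,W)[:,:2].astype(np.float32)
        r=cv2.minAreaRect(P*1000); print(k,st[:5],P.mean(0).round(4),np.round(r[0],1),np.round(r[1],1),round(r[2],1))
E
```

```text
yellow [319 187  11  11  45] [0.686  0.0038] [686.1   1.5] [18.5 28.6] 56.7
yellow [238 252  22  30 497] [0.4992 0.1965] [498.8 196.6] [46.5 70.2] 81.6
yellow [117 279   7   8  40] [0.4557 0.5234] [455.3 524. ] [16.3 16. ] 45.7
yellow [495 315  15   9  38] [ 0.3664 -0.4497] [ 366.1 -450.2] [38.4  8. ] 63.6
red [248 239  13  10  98] [0.5596 0.1869] [559.6 186.8] [29.3 22.8] 80.7
red [393 238  11   8  25] [ 0.562  -0.1937] [ 565.8 -190. ] [15.9 27. ] 6.5
red [127 280   7   6  34] [0.4564 0.5083] [456.4 509. ] [13.  15.7] 0.2
red [  0 380  68  47 435] [0.1423 0.7581] [141.1 757.6] [205.6  22.5] 59.1
red [  0 393   7  12  38] [0.1563 0.8341] [156.5 830.8] [28.2 15.5] 1.8
red [287 419  33  33 348] [0.0697 0.0591] [71.5 57.9] [40.  99.2] 47.3
red [338 420  16  19  82] [ 0.0822 -0.0527] [ 83.1 -51.6] [54.2 16.3] 45.5
red [ 40 434  20  26 210] [0.0314 0.7065] [ 30.  702.8] [34.7 66.4] 64.3
red [ 57 449  51  31 691] [-0.0176  0.6353] [-25.8 627.6] [135.   61.8] 51.3
red [320 450  29  20  49] [-0.0001 -0.0242] [  1.3 -22.4] [86.5  6. ] 56.4
red [317 456  14  10  48] [-0.0011  0.0052] [1.2 1.6] [34.1 18.3] 80.9
green [ 373  203   52   96 2048] [ 0.5596 -0.1948] [ 543.9 -192.3] [247.8 126.3] 3.5
```

arm_command(
  moves=[
    {"x": -50, "y": -33, "yaw": -1},
    {"x": -100, "y": -66, "yaw": -3},
    {"x": -150, "y": -99, "yaw": -5},
    {"x": -200, "y": -132, "yaw": -7},
    {"x": -250, "y": -165, "yaw": -9},
    {"x": -300, "y": -198, "yaw": -11},
    {"x": -350, "y": -230, "yaw": -12},
    {"x": -385, "y": -253, "yaw": -12},
    {"x": -395, "y": -260, "yaw": -12},
    {"x": -395, "y": -260, "yaw": -12},
  ],
)

```text
validation failed for argument at $.mo...
```

```bash
python3 - <<'E'
from h import *
s=sense(); im=capture("wrist"); cv2.imwrite("pics/w1.png",im); c,W=cam("wrist",s); np.savez("w1.npz",T=toolT(s))
print(s["tool_pos"],s["wrist_force"],toolT(s)[:3,:2])
for k,z in (("yellow",.078),("red",.04)):
    for p,st in blobs(masks(im)[k],150):
        P=ray(p,z,c,W)[:,:2].astype(np.float32)
        r=cv2.minAreaRect(P*1000); print(k,st[:5],P.mean(0).round(4),np.round(r[0],1),np.round(r[1],1),round(r[2],1))
E
```

```text
[0.226207   0.58202694 0.23018072] [-0.13090342  0.1733896  -0.20140823] [[-9.32047553e-01  3.62334913e-01]
 [ 3.62335906e-01  9.32046132e-01]
 [ 2.22133141e-04 -1.84901023e-03]]
red [493   0  69  35 425] [0.1373 0.7858] [137.2 786.6] [ 8.9 53.1] 2.8
red [ 498    0  142   40 1060] [0.1514 0.8191] [151.4 815.2] [106.6  13.6] 88.4
red [562   4  78  44 391] [0.1646 0.8314] [167.  838.5] [11.9 59.7] 2.8
red [500  37 138  55 861] [0.1824 0.8122] [182.8 809. ] [ 12.2 108.5] 3.4
red [510  66 102  41 766] [0.2001 0.808 ] [197.2 800.3] [80.8 17.2] 81.5
red [523  91  88  36 589] [0.215  0.8005] [214.9 802. ] [70.5  8.5] 89.1
red [585 119  51  31 321] [0.2501 0.8358] [247.5 831.7] [41.4 13.3] 87.9
red [561 134  79  35 615] [0.2635 0.832 ] [265.8 822. ] [16.  65.8] 2.9
red [  0 140  42  23 362] [0.0784 0.3609] [ 76.4 363.4] [40.2 15. ] 86.4
red [ 31 153  53  21 365] [0.1016 0.3881] [102.5 386.7] [47.8 10.8] 89.5
red [583 159  57  26 254] [0.2804 0.8324] [280.2 828.1] [ 5.5 48.2] 0.4
red [579 193  61  25 308] [0.3086 0.8216] [308.4 821.9] [ 6.6 52.7] 0.8
red [594 203  46  35 655] [0.3273 0.83  ] [328.3 827.7] [24.6 39.7] 2.5
red [610 374  30  16 240] [0.5018 0.8106] [502.1 808.3] [14.1 29.5] 0.2
```

View pics/w1.png

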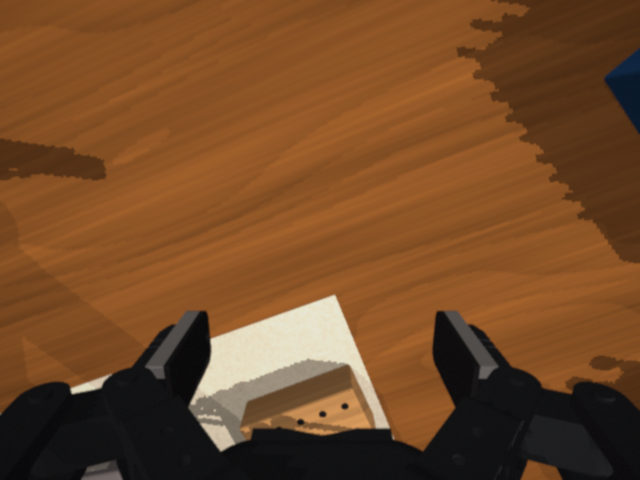

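The wrist view shows only the bench and the driver block at about (310,410). The move was refused, so I'm resending it with every field filled in.

arm_command(
  moves=[
    {"x": -50, "y": -33, "z": 0, "yaw": -1},
    {"x": -100, "y": -66, "z": 0, "yaw": -3},
    {"x": -150, "y": -99, "z": 0, "yaw": -5},
    {"x": -200, "y": -132, "z": 0, "yaw": -7},
    {"x": -250, "y": -165, "z": 0, "yaw": -9},
    {"x": -300, "y": -198, "z": 0, "yaw": -11},
    {"x": -350, "y": -230, "z": 0, "yaw": -12},
    {"x": -385, "y": -253, "z": 0, "yaw": -12},
    {"x": -395, "y": -260, "z": 0, "yaw": -12},
    {"x": -395, "y": -260, "z": 0, "yaw": -12},
  ],
)

```text
t: 1.4
tool_pos: [0.5003, 0.1969, 0.231]
eef_rot: [-0.0, 0.081, 0.997, 0.0]
wrist_force: [-0.5, 0.3, -0.6]
gripper_width: 0.0852
grip_force: 0.0
```

```bash
python3 - <<'E'
from h import *
s=sense(); im=capture("wrist"); cv2.imwrite("pics/w2.png",im); c,W=cam("wrist",s); np.savez("w2.npz",T=toolT(s))
print(s["tool_pos"],s["wrist_force"],toolT(s)[:3,:2])
for k,z in (("yellow",.078),("red",.04)):
    for p,st in blobs(masks(im)[k],300):
        P=ray(p,z,c,W)[:,:2].astype(np.float32)
        r=cv2.minAreaRect(P*1000); print(k,st[:5],P.mean(0).round(4),np.round(r[0],1),np.round(r[1],1),round(r[2],1))
E
```

```text
[0.50028245 0.19692465 0.23099834] [-0.45582719  0.30772106 -0.64957825] [[-9.86839505e-01  1.61700529e-01]
 [ 1.61700313e-01  9.86839860e-01]
 [ 8.94164071e-04  1.74497291e-04]]
red [307 268  31  21 343] [0.5595 0.1889] [559.5 188.4] [28.4 20.2] 80.6
```

View pics/w2.png

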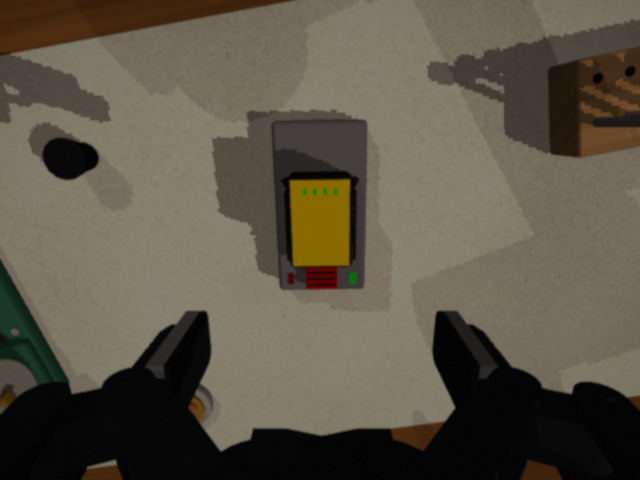

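The close view shows the yellow top spanning (290–352, 178–267) and the red key at about (322,278), with the charger almost square to the image. I'll recompute the yellow with a looser threshold.

```bash
python3 - <<'E'
from h import *
im=cv2.imread("pics/w2.png"); T=np.load("w2.npz")["T"]; c=get_calibration("wrist"); W=T@c["tool_from_camera"]
hsv=cv2.cvtColor(im,cv2.COLOR_BGR2HSV)
m=cv2.inRange(hsv,(18,180,90),(35,255,255))
for p,st in blobs(m>0,1000):
    P=ray(p,.078,c,W)[:,:2].astype(np.float32); r=cv2.minAreaRect(P*1000); print("yellow",st,np.round(r[0],1),np.round(r[1],1),r[2])
# charger base edges near bench: grey mask columns per row
y=ray([[273,122],[366,122],[364,288],[281,288]],.028,c,W)[:,:2]*1000; print(y.round(1))
m=cv2.inRange(hsv,(0,170,60),(10,255,255)); m[:262]=0; m[292:]=0; m[:,:298]=0
p=np.argwhere(m>0)[:,::-1]; P=ray(p,.04,c,W)[:,:2].astype(np.float32); r=cv2.minAreaRect(P*1000); print("red",np.round(r[0],1),np.round(r[1],1),r[2])
E
```

```text
yellow [ 290  180   60   86 4892] [498.3 196.8] [46.  70.3] 81.57735443115234
[[414.7 169.3]
 [427.7 248.4]
 [581.3 226.5]
 [568.  146.3]]
red [558.8 187.5] [28.3 21.2] 80.64263916015625
```

arm_command(
  gripper=0,
  moves=[
    {"x": -31, "y": 0, "z": 0, "yaw": -0.8},
    {"x": -62, "y": 0, "z": 30, "yaw": -0.8},
    {"x": -62, "y": 0, "z": 70, "yaw": -0.8},
    {"x": -62, "y": 0, "z": 110, "yaw": -0.8},
    {"x": -62, "y": 0, "z": 150, "yaw": -0.8},
    {"x": -62, "y": 0, "z": 172, "yaw": -0.8},
    {"x": -62, "y": 0, "z": 180, "yaw": -0.8},
    {"x": -62, "y": 0, "z": 180, "yaw": -0.8},
    {"x": -62, "y": 0, "z": 180, "yaw": -0.8},
  ],
)

```text
t: 2.58
tool_pos: [0.5626, 0.1878, 0.053]
eef_rot: [0.001, 0.073, 0.997, 0.0]
wrist_force: [0.6, -0.4, 1.2]
gripper_width: 0.0002
grip_force: 0.0
```

arm_command(
  moves=[
    {"x": 0, "y": 0, "z": 5, "yaw": 0},
    {"x": 0, "y": 0, "z": 9, "yaw": 0},
    {"x": 0, "y": 0, "z": 12, "yaw": 0},
    {"x": 0, "y": 0, "z": 14, "yaw": 0},
    {"x": 0, "y": 0, "z": 15, "yaw": 0},
    {"x": 0, "y": 0, "z": 16, "yaw": 0},
    {"x": 0, "y": 0, "z": 16, "yaw": 0},
  ],
)

```text
t: 3.45
tool_pos: [0.5617, 0.1871, 0.0354]
eef_rot: [0.0, 0.074, 0.997, 0.0]
wrist_force: [-1.3, 0.2, 4.1]
gripper_width: 0.0002
grip_force: 2.0
```

arm_command(
  moves=[
    {"x": 0, "y": 0, "z": 1, "yaw": 0},
    {"x": 0, "y": 0, "z": 1.5, "yaw": 0},
    {"x": 0, "y": 0, "z": 1.5, "yaw": 0},
    {"x": 0, "y": 0, "z": 1.5, "yaw": 0},
  ],
)

```text
t: 3.95
tool_pos: [0.5618, 0.1871, 0.0339]
eef_rot: [0.0, 0.074, 0.997, 0.0]
wrist_force: [-2.3, -1.3, 5.0]
gripper_width: 0.0003
grip_force: 2.4
```

```bash
python3 - <<'E'
from h import *
im=capture("side"); s=sense(); print(s["wrist_force"],s["tool_pos"])
a=cv2.imread("pics/side0.png")
f=lambda i: cv2.resize(i[170:250,230:340],None,fx=3.6,fy=3.6,interpolation=cv2.INTER_CUBIC)
cv2.imwrite("pics/s1.png",np.hstack([f(a),f(im)]))
im=capture("top"); c,W=cam("top"); hsv=cv2.cvtColor(im,cv2.COLOR_BGR2HSV)
for p,st in blobs(cv2.inRange(hsv,(18,180,90),(35,255,255))>0,100): print(st, (ray(p,.078,c,W)[:,:2]*1000).mean(0).round(1))
E
```

```text
[-1.75471801 -0.93871293  4.53946143] [0.56174354 0.18704006 0.03393648]
[238 256  21  18 284] [504.9 197.8]
```

View pics/s1.png

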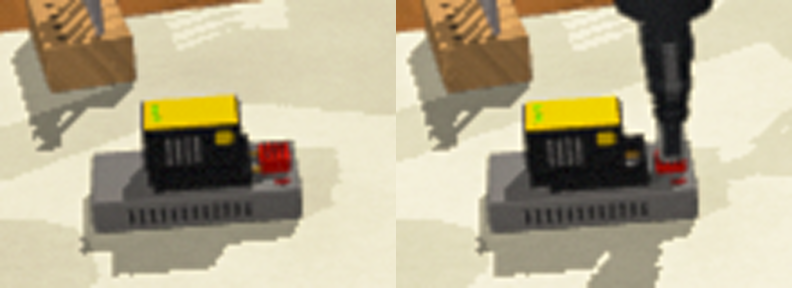

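The crops show the pack slid about 14 crop pixels, or roughly 11 mm, towards -x, with the key held down. It has sprung loose. Next I lift, open and go to the pack.

arm_command(
  moves=[
    {"x": 0, "y": 0, "z": -30, "yaw": 0},
    {"x": 0, "y": 0, "z": -75, "yaw": 0},
    {"x": 0, "y": 0, "z": -100, "yaw": 0},
    {"x": 30, "y": 0, "z": -100, "yaw": 0},
    {"x": 60, "y": 0, "z": -100, "yaw": 0},
    {"x": 75, "y": 0, "z": -100, "yaw": 0},
    {"x": 75, "y": 0, "z": -100, "yaw": 0},
  ],
)

```text
t: 4.92
tool_pos: [0.4869, 0.1982, 0.1333]
eef_rot: [-0.0, 0.073, 0.997, -0.0]
wrist_force: [0.1, 0.1, -0.6]
gripper_width: -0.0
grip_force: 0.0
```

arm_command(
  gripper=85,
  moves=[
    {"x": 0, "y": 0, "z": 0, "yaw": 0},
    {"x": 0, "y": 0, "z": 0, "yaw": 0},
    {"x": 0, "y": 0, "z": 0, "yaw": 0},
    {"x": 0, "y": 0, "z": 0, "yaw": 0},
  ],
)

```text
t: 5.42
tool_pos: [0.4876, 0.198, 0.1337]
eef_rot: [-0.0, 0.074, 0.997, -0.0]
wrist_force: [-0.2, 0.8, 0.2]
gripper_width: 0.0723
grip_force: 0.0
```

```bash
python3 - <<'E'
from h import *
s=sense(); im=capture("wrist"); c,W=cam("wrist",s); print(s["tool_pos"],s["gripper_width"],s["wrist_force"],toolT(s)[:2,:2])
hsv=cv2.cvtColor(im,cv2.COLOR_BGR2HSV)
for p,st in blobs(cv2.inRange(hsv,(18,180,90),(35,255,255))>0,1000):
    P=ray(p,.078,c,W)[:,:2].astype(np.float32); r=cv2.minAreaRect(P*1000); print(st,np.round(r[0],1),np.round(r[1],1),r[2])
cv2.imwrite("pics/w3.png",im)
E
```

```text
[0.48764969 0.1980168  0.13374396] 0.07227527623585359 [-0.18453748  0.82336847  0.16668554] [[-0.98911993  0.14711134]
 [ 0.14711134  0.98911994]]
[ 278  205   87  122 9928] [487.  198.3] [46.6 71.2] 81.4830093383789
```

arm_command(
  gripper=85,
  moves=[
    {"x": 0, "y": 0, "z": 30, "yaw": 0},
    {"x": 0, "y": 0, "z": 60, "yaw": 0},
    {"x": 0, "y": 0, "z": 82, "yaw": 0},
    {"x": 0, "y": 0, "z": 90, "yaw": 0},
    {"x": 0, "y": 0, "z": 90, "yaw": 0},
  ],
)

```text
t: 6.1
tool_pos: [0.4873, 0.1981, 0.0437]
eef_rot: [-0.0, 0.074, 0.997, -0.0]
wrist_force: [0.1, 0.6, 1.2]
gripper_width: 0.0851
grip_force: 0.0
```

arm_command(
  gripper=45,
  moves=[
    {"x": 0, "y": 0, "z": 0, "yaw": 0},
    {"x": 0, "y": 0, "z": 0, "yaw": 0},
    {"x": 0, "y": 0, "z": 0, "yaw": 0},
    {"x": 0, "y": 0, "z": 0, "yaw": 0},
    {"x": 0, "y": 0, "z": 0, "yaw": 0},
  ],
)

```text
t: 6.72
tool_pos: [0.4885, 0.1983, 0.0452]
eef_rot: [0.001, 0.074, 0.997, 0.0]
wrist_force: [-1.2, -0.8, 5.8]
gripper_width: 0.0513
grip_force: 62.7
```

arm_command(
  moves=[
    {"x": 0, "y": 0, "z": -1.5, "yaw": 0},
    {"x": 3, "y": 0, "z": -1.5, "yaw": 0},
    {"x": 6, "y": 0, "z": -1.5, "yaw": 0},
    {"x": 10, "y": 0, "z": -1.5, "yaw": 0},
    {"x": 14, "y": 0, "z": -1.5, "yaw": 0},
  ],
)

```text
t: 7.35
tool_pos: [0.473, 0.2002, 0.0452]
eef_rot: [-0.0, 0.074, 0.997, -0.0]
wrist_force: [0.7, 0.5, -1.0]
gripper_width: 0.0512
grip_force: 63.4
```

arm_command(
  moves=[
    {"x": 6, "y": 0, "z": 0, "yaw": 0},
    {"x": 12, "y": 0, "z": 0, "yaw": 0},
    {"x": 18, "y": 0, "z": 0, "yaw": 0},
    {"x": 24, "y": 0, "z": 0, "yaw": 0},
    {"x": 30, "y": 0, "z": 0, "yaw": 0},
    {"x": 36, "y": 0, "z": 0, "yaw": 0},
    {"x": 42, "y": 0, "z": 0, "yaw": 0},
    {"x": 42, "y": 0, "z": 0, "yaw": 0},
    {"x": 42, "y": 0, "z": -6, "yaw": 0},
    {"x": 42, "y": 0, "z": -20, "yaw": 0},
    {"x": 42, "y": 0, "z": -40, "yaw": 0},
  ],
)

```text
t: 8.72
tool_pos: [0.4321, 0.2062, 0.0863]
eef_rot: [-0.0, 0.074, 0.997, -0.0]
wrist_force: [0.2, 0.4, -2.3]
gripper_width: 0.0508
grip_force: 63.2
```

arm_command(
  moves=[
    {"x": 0, "y": 0, "z": -40, "yaw": 0},
    {"x": 0, "y": 0, "z": -80, "yaw": 0},
    {"x": -5, "y": -20, "z": -114, "yaw": -1},
    {"x": -20, "y": -60, "z": -114, "yaw": -2},
    {"x": -35, "y": -105, "z": -114, "yaw": -4},
    {"x": -50, "y": -150, "z": -114, "yaw": -6},
    {"x": -65, "y": -195, "z": -114, "yaw": -8},
    {"x": -80, "y": -240, "z": -114, "yaw": -10},
    {"x": -95, "y": -285, "z": -114, "yaw": -12},
    {"x": -110, "y": -330, "z": -114, "yaw": -12},
    {"x": -122, "y": -370, "z": -114, "yaw": -12},
    {"x": -125, "y": -382, "z": -114, "yaw": -12},
  ],
)

```text
t: 10.22
tool_pos: [0.4998, -0.1923, 0.2005]
eef_rot: [0.001, -0.03, 1.0, -0.0]
wrist_force: [-0.7, 0.1, -2.4]
gripper_width: 0.0512
grip_force: 63.4
```

```bash
python3 - <<'E'
from h import *
import time
s=sense(); im=capture("wrist"); c,W=cam("wrist",s); print(s["t"],s["tool_pos"],s["joint_vel"].round(3),toolT(s)[:2,:2]); np.savez("w4.npz",T=toolT(s))
cv2.imwrite("pics/w4raw.png",im)
cv2.imwrite("pics/w4.png",im)
E
```

```text
10.225 [ 0.49984201 -0.19226492  0.20050558] [-0.122  0.091 -0.073  0.02   0.001 -0.145] [[-0.99824672 -0.0591813 ]
 [-0.05918214  0.99824688]]
```

View pics/w4.png

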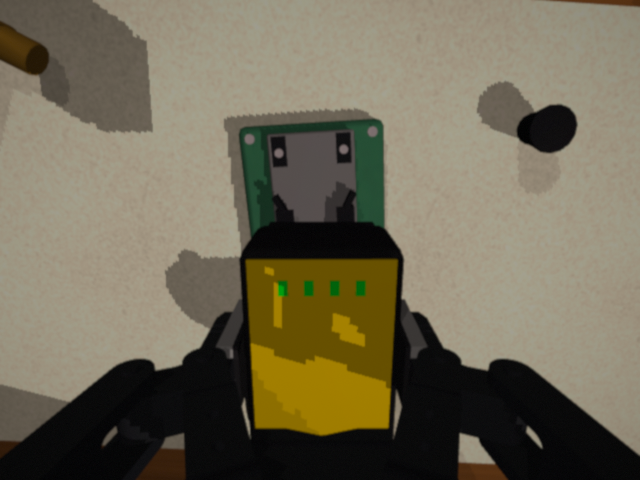

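The wrist view shows the front of the green base (242–383, 122–230) and the grey shoe plate with its front edge at v≈135. The dark flares start at about (278,196) and (350,192). The pack is held straight. I'll enlarge that region.

```bash
python3 - <<'E'
from h import *
im=cv2.imread("pics/w4raw.png")[115:235,230:400]
im=cv2.convertScaleAbs(im,alpha=2,beta=10)
cv2.imwrite("pics/w4c.png",cv2.resize(im,None,fx=4.7,fy=4.7,interpolation=cv2.INTER_CUBIC))
E
```

```text
(no output)
```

View pics/w4c.png

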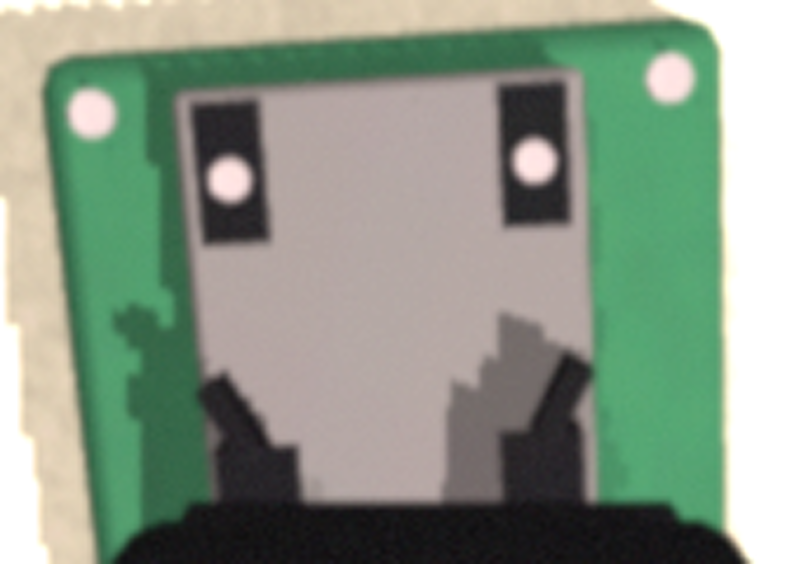

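The crop shows the plate's front corners at (178,93) and (581,70), the lip fronts at about y=448 and 429 with inner edges at x≈298 and 502, and the flare tips at (215,380) and (577,362). These go into world coordinates.

```bash
python3 - <<'E'
from h import *
T=np.load("w4.npz")["T"]; c=get_calibration("wrist"); W=T@c["tool_from_camera"]
def w(pts,z): return ray(np.array(pts)/4.7+[230,115]-0.4,z,c,W)[:,:2]*1000
P=w([[178,93],[581,70],[215,500],[597,500]],.028); print("plate",P.round(1))
for a,b in ((0,2),(1,3)): d=P[b]-P[a]; print("edge ang",np.degrees(np.arctan2(d[1],d[0])))
d=P[0]-P[1]; print("front ang",np.degrees(np.arctan2(d[1],d[0]))+90, "w",np.hypot(*d))
L=w([[218,450],[298,447],[502,432],[582,425]],.0393); print("lips",L.round(1))
F=w([[200,390],[590,370],[215,377],[577,355]],.0393); print("flare",F.round(1))
G=w([[48,85],[715,40],[100,540],[723,540]],.02); print("green",G.round(1))
for a,b in ((0,2),(1,3)): d=G[b]-G[a]; print("g ang",np.degrees(np.arctan2(d[1],d[0])))
# candidates: shoe axis through lip mid
for yaw in (3,3.5,4):
    u=np.array([np.cos(np.radians(yaw)),np.sin(np.radians(yaw))]); v=np.array([-u[1],u[0]])
    print(yaw,"plate x,y",(P[:2]@u).round(1),(P@v).round(1),"lip",(L@u).round(1),(L@v).round(1),"fl",(F@u).round(1),(F@v).round(1))
E
```

```text
plate [[ 432.7 -238.5]
 [ 425.  -171. ]
 [ 502.9 -230.6]
 [ 498.8 -161.9]]
edge ang 6.409692305219883
edge ang 6.992318225098068
front ang 6.499245462856749 w 67.96947964221825
lips [[ 491.2 -229.1]
 [ 489.9 -215.3]
 [ 485.2 -180.5]
 [ 483.2 -166.8]]
flare [[ 480.9 -232.4]
 [ 473.6 -166.3]
 [ 478.6 -229.9]
 [ 471.2 -168.7]]
green [[ 432.9 -262. ]
 [ 418.8 -147.8]
 [ 513.8 -252.7]
 [ 507.  -137. ]]
g ang 6.592542149856783
g ang 6.984113948316888
3 plate x,y [419.7 415.5] [-260.8 -193.  -256.6 -187.8] lip [478.5 477.9 475.1 473.8] [-254.5 -240.7 -205.6 -191.9] fl [468.1 464.3 465.9 461.7] [-257.2 -190.8 -254.6 -193.1]
3.5 plate x,y [417.4 413.8] [-264.5 -196.6 -260.9 -192.1] lip [476.3 475.8 473.3 472.1] [-258.6 -244.8 -209.7 -196. ] fl [465.9 462.6 463.6 460. ] [-261.3 -194.9 -258.7 -197.1]
4 plate x,y [415.  412.1] [-268.1 -200.2 -265.1 -196.3] lip [474.  473.6 471.4 470.3] [-262.8 -249.  -213.9 -200.1] fl [463.6 460.9 461.4 458.3] [-265.4 -198.9 -262.7 -201.2]
```

arm_command(
  moves=[
    {"x": 20, "y": -2, "z": 0, "yaw": -1},
    {"x": 45, "y": -5, "z": 0, "yaw": -3.2},
    {"x": 62, "y": -8, "z": 25, "yaw": -3.2},
    {"x": 67, "y": -8, "z": 60, "yaw": -3.2},
    {"x": 67, "y": -8, "z": 95, "yaw": -3.2},
    {"x": 67, "y": -8, "z": 122, "yaw": -3.2},
    {"x": 67, "y": -8, "z": 135, "yaw": -3.2},
    {"x": 67, "y": -8, "z": 135, "yaw": -3.2},
    {"x": 67, "y": -8, "z": 135, "yaw": -3.2},
  ],
)

```text
t: 11.4
tool_pos: [0.4342, -0.2024, 0.0659]
eef_rot: [0.001, -0.059, 0.998, -0.001]
wrist_force: [1.0, -0.6, -2.6]
gripper_width: 0.0512
grip_force: 63.5
```

```bash
python3 - <<'E'
from h import *
s=sense(); T=toolT(s); print(s["tool_pos"],np.degrees(np.arctan2(-T[1,0],-T[0,0])),s["wrist_force"],s["wrist_torque"])
im=capture("wrist"); c,W=cam("wrist",s); hsv=cv2.cvtColor(im,cv2.COLOR_BGR2HSV); cv2.imwrite("pics/w5.png",im)
for p,st in blobs(cv2.inRange(hsv,(18,180,60),(35,255,255))>0,3000):
    P=ray(p,T[2,3]+.0328,c,W)[:,:2]*1000; r=cv2.minAreaRect(P.astype(np.float32)); d=np.array(r[0])-T[:2,3]*1000
    print(st,np.round(r[0],1),np.round(r[1],1),r[2],"pack in tool xy",(d@T[:2,:2]).round(1))
u=np.array([.9934,.1149]); v=np.array([-u[1],u[0]]); print("tool u,v",s["tool_pos"][:2]@u*1000,s["tool_pos"][:2]@v*1000)
E
```

```text
[ 0.43423319 -0.20242447  0.06586263] 6.774929067947428 [ 0.97618643 -0.566079   -2.55363175] [0.00690656 0.05024035 0.0165098 ]
[  246   259   152   177 24019] [ 430.1 -202.4] [66.1 47.3] 6.757118225097656 pack in tool xy [4.1 0.5]
tool u,v 408.1086816701593 -250.98186723148447
```

arm_command(
  moves=[
    {"x": 0, "y": -1.8, "z": 6, "yaw": 0},
    {"x": 0, "y": -1.8, "z": 12, "yaw": 0},
    {"x": 0, "y": -1.8, "z": 16, "yaw": 0},
    {"x": 0, "y": -1.8, "z": 19, "yaw": 0},
    {"x": 0, "y": -1.8, "z": 20, "yaw": 0},
    {"x": 0, "y": -1.8, "z": 20, "yaw": 0},
  ],
)

```text
t: 12.2
tool_pos: [0.4336, -0.2039, 0.0444]
eef_rot: [0.0, -0.059, 0.998, -0.0]
wrist_force: [-0.8, -0.3, -2.4]
gripper_width: 0.0512
grip_force: 63.7
```

arm_command(
  moves=[
    {"x": 0, "y": 0, "z": 0.7, "yaw": 0},
    {"x": 0, "y": 0, "z": 1.2, "yaw": 0},
    {"x": 0, "y": 0, "z": 1.2, "yaw": 0},
  ],
)

```text
t: 12.58
tool_pos: [0.4337, -0.2039, 0.0443]
eef_rot: [-0.0, -0.059, 0.998, 0.0]
wrist_force: [-3.8, 1.6, 6.5]
gripper_width: 0.0509
grip_force: 64.6
```

arm_command(
  moves=[
    {"x": 0, "y": 0, "z": -0.8, "yaw": 0},
    {"x": -3, "y": 0, "z": -0.8, "yaw": 0},
    {"x": -6, "y": 0, "z": -0.8, "yaw": 0},
    {"x": -9, "y": 0, "z": -0.8, "yaw": 0},
    {"x": -12, "y": 0, "z": -0.8, "yaw": 0},
    {"x": -14, "y": 0, "z": -0.8, "yaw": 0},
    {"x": -16, "y": 0, "z": -0.8, "yaw": 0},
  ],
)

```text
t: 13.45
tool_pos: [0.4496, -0.2024, 0.0446]
eef_rot: [-0.0, -0.059, 0.998, -0.0]
wrist_force: [-4.4, 0.1, 7.4]
gripper_width: 0.0511
grip_force: 64.5
```

arm_command(
  moves=[
    {"x": 0, "y": 0, "z": -1, "yaw": 0},
    {"x": -1, "y": 0, "z": -1, "yaw": 0},
    {"x": -3, "y": 0, "z": -1, "yaw": 0},
    {"x": -5, "y": 0, "z": -1, "yaw": 0},
    {"x": -7, "y": 0, "z": -1, "yaw": 0},
  ],
)

```text
t: 14.08
tool_pos: [0.4563, -0.2015, 0.0449]
eef_rot: [-0.0, -0.059, 0.998, -0.0]
wrist_force: [-1.7, -2.2, 1.3]
gripper_width: 0.0516
grip_force: 64.2
```

arm_command(
  moves=[
    {"x": -2, "y": 0, "z": 0, "yaw": 0},
    {"x": -4, "y": 0, "z": 0, "yaw": 0},
    {"x": -6, "y": 0, "z": 0, "yaw": 0},
    {"x": -8, "y": 0, "z": 0, "yaw": 0},
    {"x": -8, "y": 0, "z": 0, "yaw": 0},
  ],
)

```text
t: 14.7
tool_pos: [0.4646, -0.2006, 0.0451]
eef_rot: [0.0, -0.059, 0.998, -0.0]
wrist_force: [-1.7, -4.5, 1.7]
gripper_width: 0.0511
grip_force: 64.0
```

arm_command(
  moves=[
    {"x": 0, "y": -0.6, "z": 0, "yaw": 0},
    {"x": -2, "y": -0.6, "z": 0, "yaw": 0},
    {"x": -4, "y": -0.6, "z": 0, "yaw": 0},
    {"x": -6, "y": -0.6, "z": 0, "yaw": 0},
    {"x": -8, "y": -0.6, "z": 0, "yaw": 0},
    {"x": -8, "y": -0.6, "z": 0, "yaw": 0},
  ],
)

```text
t: 15.45
tool_pos: [0.4726, -0.1997, 0.045]
eef_rot: [0.0, -0.059, 0.998, 0.0]
wrist_force: [-2.2, -1.0, 4.4]
gripper_width: 0.0511
grip_force: 64.0
```

arm_command(
  moves=[
    {"x": -2, "y": 0, "z": -0.4, "yaw": 0},
    {"x": -4, "y": 0, "z": -0.4, "yaw": 0},
    {"x": -6, "y": 0, "z": -0.4, "yaw": 0},
    {"x": -8, "y": 0, "z": -0.4, "yaw": 0},
    {"x": -10, "y": 0, "z": -0.4, "yaw": 0},
  ],
)

```text
t: 16.08
tool_pos: [0.4822, -0.1985, 0.0451]
eef_rot: [-0.0, -0.059, 0.998, 0.0]
wrist_force: [-2.1, -1.6, 1.7]
gripper_width: 0.051
grip_force: 64.0
```

arm_command(
  moves=[
    {"x": -2, "y": 0, "z": 0, "yaw": 0},
    {"x": -4, "y": 0, "z": 0, "yaw": 0},
    {"x": -6, "y": 0, "z": 0, "yaw": 0},
    {"x": -8, "y": 0, "z": 0, "yaw": 0},
    {"x": -10, "y": 0, "z": 0, "yaw": 0},
  ],
)

```text
t: 16.7
tool_pos: [0.4925, -0.1973, 0.0453]
eef_rot: [0.0, -0.059, 0.998, 0.0]
wrist_force: [-1.1, -0.5, 0.7]
gripper_width: 0.0512
grip_force: 63.9
```

arm_command(
  moves=[
    {"x": -1.5, "y": 0, "z": 0, "yaw": 0},
    {"x": -3, "y": 0, "z": 0, "yaw": 0},
    {"x": -4.5, "y": 0, "z": 0, "yaw": 0},
    {"x": -6, "y": 0, "z": 0, "yaw": 0},
  ],
)

```text
t: 17.2
tool_pos: [0.4981, -0.1967, 0.0453]
eef_rot: [0.0, -0.059, 0.998, 0.0]
wrist_force: [-0.8, 0.7, 0.1]
gripper_width: 0.0513
grip_force: 63.9
```

arm_command(
  moves=[
    {"x": -1.5, "y": 0, "z": 0, "yaw": 0},
    {"x": -3, "y": 0, "z": 0, "yaw": 0},
    {"x": -4.5, "y": 0, "z": 0, "yaw": 0},
    {"x": -6, "y": 0, "z": 0, "yaw": 0},
  ],
)

```text
t: 17.7
tool_pos: [0.5029, -0.1961, 0.0451]
eef_rot: [-0.002, -0.059, 0.998, 0.0]
wrist_force: [-7.0, -1.0, 2.8]
gripper_width: 0.0509
grip_force: 63.9
```

arm_command(
  moves=[
    {"x": -1, "y": 0, "z": 0, "yaw": 0},
    {"x": -2, "y": 0, "z": 0, "yaw": 0},
    {"x": -3, "y": 0, "z": 0, "yaw": 0},
    {"x": -3, "y": 0, "z": 0, "yaw": 0},
  ],
)

```text
t: 18.2
tool_pos: [0.5059, -0.1957, 0.0451]
eef_rot: [-0.002, -0.059, 0.998, 0.0]
wrist_force: [-6.2, 0.4, 3.3]
gripper_width: 0.0512
grip_force: 63.9
```

arm_command(
  moves=[
    {"x": -1, "y": 0, "z": 0, "yaw": 0},
    {"x": -2, "y": 0, "z": 0, "yaw": 0},
    {"x": -2, "y": 0, "z": 0, "yaw": 0},
  ],
)

```text
t: 18.58
tool_pos: [0.5077, -0.1955, 0.0451]
eef_rot: [-0.002, -0.059, 0.998, 0.0]
wrist_force: [-6.2, -0.2, 3.6]
gripper_width: 0.0511
grip_force: 64.0
```

arm_command(
  moves=[
    {"x": -1, "y": 0, "z": 0, "yaw": 0},
    {"x": -1, "y": 0, "z": 0, "yaw": 0},
  ],
)

```text
t: 18.82
tool_pos: [0.5087, -0.1954, 0.0449]
eef_rot: [-0.002, -0.059, 0.998, 0.0]
wrist_force: [-5.7, -0.9, 1.7]
gripper_width: 0.051
grip_force: 63.9
```

arm_command(
  moves=[
    {"x": -1, "y": 0, "z": 0, "yaw": 0},
    {"x": -1, "y": 0, "z": 0, "yaw": 0},
  ],
)

```text
t: 19.08
tool_pos: [0.5092, -0.1953, 0.0449]
eef_rot: [-0.002, -0.059, 0.998, 0.0]
wrist_force: [-7.4, -2.1, 3.1]
gripper_width: 0.0512
grip_force: 64.0
```

arm_command(
  moves=[
    {"x": -0.7, "y": 0, "z": 0, "yaw": 0},
    {"x": -0.7, "y": 0, "z": 0, "yaw": 0},
  ],
)

```text
t: 19.32
tool_pos: [0.5099, -0.1953, 0.0449]
eef_rot: [-0.002, -0.059, 0.998, 0.0]
wrist_force: [-7.5, -0.3, 3.3]
gripper_width: 0.0513
grip_force: 64.0
```

arm_command(
  moves=[
    {"x": -0.7, "y": 0, "z": 0, "yaw": 0},
    {"x": -0.7, "y": 0, "z": 0, "yaw": 0},
  ],
)

```text
t: 19.58
tool_pos: [0.5105, -0.1952, 0.0449]
eef_rot: [-0.002, -0.059, 0.998, 0.0]
wrist_force: [-7.4, -1.6, 3.4]
gripper_width: 0.0513
grip_force: 64.0
```

arm_command(
  moves=[
    {"x": -1, "y": 0, "z": 0, "yaw": 0},
    {"x": -1, "y": 0, "z": 0, "yaw": 0},
  ],
)

```text
t: 19.82
tool_pos: [0.5109, -0.1951, 0.0448]
eef_rot: [-0.003, -0.059, 0.998, 0.0]
wrist_force: [-9.7, -2.6, 5.3]
gripper_width: 0.0509
grip_force: 64.2
```

arm_command(
  moves=[
    {"x": -1, "y": 0, "z": 0, "yaw": 0},
    {"x": -1, "y": 0, "z": 0, "yaw": 0},
  ],
)

```text
t: 20.08
tool_pos: [0.511, -0.1951, 0.0447]
eef_rot: [-0.005, -0.059, 0.998, 0.0]
wrist_force: [-12.7, -1.9, 7.2]
gripper_width: 0.0512
grip_force: 64.5
```

arm_command(
  moves=[
    {"x": 1.5, "y": 0, "z": 0, "yaw": 0},
    {"x": 3, "y": 0, "z": 0, "yaw": 0},
    {"x": 3, "y": 0, "z": 0, "yaw": 0},
  ],
)

```text
t: 20.45
tool_pos: [0.5105, -0.1951, 0.0449]
eef_rot: [-0.001, -0.059, 0.998, 0.0]
wrist_force: [-5.0, -1.3, 2.0]
gripper_width: 0.0512
grip_force: 64.1
```

arm_command(
  moves=[
    {"x": 1, "y": 0, "z": 0, "yaw": 0},
    {"x": 2, "y": 0, "z": 0, "yaw": 0},
    {"x": 2, "y": 0, "z": 0, "yaw": 0},
  ],
)

```text
t: 20.82
tool_pos: [0.5092, -0.1953, 0.0451]
eef_rot: [-0.0, -0.059, 0.998, 0.0]
wrist_force: [-4.0, -0.9, -0.5]
gripper_width: 0.0511
grip_force: 63.9
```

arm_command(
  moves=[
    {"x": 1, "y": 0, "z": 0, "yaw": 0},
    {"x": 1, "y": 0, "z": 0, "yaw": 0},
  ],
)

```text
t: 21.08
tool_pos: [0.5086, -0.1954, 0.0452]
eef_rot: [0.0, -0.059, 0.998, 0.0]
wrist_force: [-1.5, -0.6, -2.8]
gripper_width: 0.0515
grip_force: 63.7
```

arm_command(
  moves=[
    {"x": 1, "y": 0, "z": 0, "yaw": 0},
    {"x": 1, "y": 0, "z": 0, "yaw": 0},
  ],
)

```text
t: 21.32
tool_pos: [0.5083, -0.1954, 0.0453]
eef_rot: [0.001, -0.059, 0.998, 0.0]
wrist_force: [4.6, 0.3, -6.3]
gripper_width: 0.0508
grip_force: 63.4
```

The pack stopped dead going in. Pulling back, it stopped again after about 2.7 mm with the resistance reversed, so the catch is holding it. I'll relax the grip, open and retreat.

arm_command(
  moves=[
    {"x": -1, "y": 0, "z": 0.4, "yaw": 0},
    {"x": -1, "y": 0, "z": 0.4, "yaw": 0},
  ],
)

```text
t: 21.58
tool_pos: [0.5085, -0.1955, 0.0452]
eef_rot: [-0.0, -0.059, 0.998, 0.0]
wrist_force: [-0.6, 1.7, -1.0]
gripper_width: 0.0512
grip_force: 63.7
```

arm_command(
  gripper=85,
  moves=[
    {"x": 0, "y": 0, "z": 0, "yaw": 0},
    {"x": 0, "y": 0, "z": 0, "yaw": 0},
    {"x": 0, "y": 0, "z": 0, "yaw": 0},
    {"x": 0, "y": 0, "z": 0, "yaw": 0},
    {"x": 0, "y": 0, "z": 0, "yaw": 0},
    {"x": 0, "y": 0, "z": 0, "yaw": 0},
  ],
)

```text
t: 22.32
tool_pos: [0.5084, -0.1956, 0.0449]
eef_rot: [0.0, -0.059, 0.998, -0.0]
wrist_force: [0.1, 0.2, -0.1]
gripper_width: 0.085
grip_force: 0.0
```

arm_command(
  moves=[
    {"x": 0, "y": 0, "z": -10, "yaw": 0},
    {"x": 0, "y": 0, "z": -40, "yaw": 0},
    {"x": 0, "y": 0, "z": -80, "yaw": 0},
    {"x": 0, "y": 0, "z": -120, "yaw": 0},
    {"x": 0, "y": 0, "z": -150, "yaw": 0},
    {"x": 0, "y": 0, "z": -155, "yaw": 0},
    {"x": 0, "y": 0, "z": -155, "yaw": 0},
  ],
)

```text
t: 23.2
tool_pos: [0.5081, -0.1954, 0.1995]
eef_rot: [-0.0, -0.059, 0.998, 0.0]
wrist_force: [0.7, -0.4, -0.3]
gripper_width: 0.085
grip_force: 0.0
```

```bash
python3 - <<'E'
from h import *
s=sense(); T=toolT(s); im=capture("wrist"); c,W=cam("wrist",s); hsv=cv2.cvtColor(im,cv2.COLOR_BGR2HSV); cv2.imwrite("pics/w6.png",im)
print(s["t"],s["tool_pos"],s["wrist_force"],s["gripper_width"])
u=np.array([.9934,.1149]); v=np.array([-u[1],u[0]])
for p,st in blobs(cv2.inRange(hsv,(18,180,60),(35,255,255))>0,1500):
    P=ray(p,.078,c,W)[:,:2]*1000; r=cv2.minAreaRect(P.astype(np.float32)); print(st,np.round(r[0],1),np.round(r[1],1),r[2],np.array(r[0])@u,np.array(r[0])@v)
E
```

```text
23.2 [ 0.50812981 -0.1954394   0.19949934] [ 0.68013168 -0.37608401 -0.25921464] 0.08502752244023327
[ 287  185   69   98 6344] [ 507.  -195.1] [72.2 47.6] 6.69665002822876 481.2338828094482 -252.05715249938964
```

View pics/w6.png

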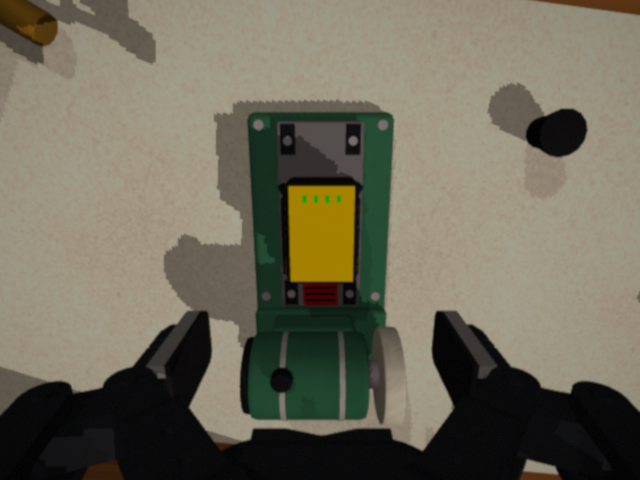

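The pack sits square in the shoe at about (321,235), 1 mm from where I estimated the seat. It did not spring back when the gripper let go, so the catch has clicked, and the gripper is clear.

```bash
python3 -c "from rig import *; print(sign_off())"
```

```text
the job is handed in; nothing more can be done
None
```

The pack is out of the charger and latched in the polisher's shoe: a gentle pull met the catch and it stayed put when released. The job is handed in at about 23 s of simulated time, with wrist forces under about 15 N at every reading; the verdict was not shown.

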